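# Push a parts bin home down its freshly painted rack lane

## Task

The grey parts bin standing askew in front of the empty lane of the bin rack belongs at the end of that lane: push it with the fingertips, without lifting or tipping it, squarely down the lane until it stands at the end stop, then let go of it. The two rails of the lane are freshly painted, so neither the bin nor the robot may touch them, and the bin parked in the other lane, the solder reel and the little box beside it stay where they are.

Things in the scene. Friction and masses are not known exactly. Their poses are not given: they have to be found in the camera images.
- rack: fixed aluminium plate 525 x 320 x 6 mm on the desk with two lanes. Origin: at desk height (plate top 6 mm higher), on the empty lane's centre line; x runs along the lane from mouth to end stop, y across it, away from the other lane, z up. Plate: x -290 to 235, y -205 to 115 mm. Empty lane: y -60 to 60 mm, its rails x -60 to 202 mm. A bin against the end stop has its origin at x = 145 mm, y = 0
- lane_mouth (a point): point on the plate's top, on the lane's centre line, between the front ends of the rails (x = -60 mm of the rack)
- lane_end (a point): point on the plate's top, on the lane's centre line, at the face of the end stop (x = 210 mm of the rack), a dark bar 22 mm high across both lanes
- rail_far: fixed grey painted rail of the empty lane, at its +y side (rack axes), 262 x 8 x 12 mm; origin at the centre of its underside, on the plate's top, x along the rail. Not to be touched
- rail_mid: fixed grey painted rail, alike, at the -y side of the empty lane (rack axes), between the two lanes. Not to be touched. (A third like rail bounds the other lane, at rack y -196 to -188 mm)
- parts_bin: loose grey bin with small parts, before the empty lane; 130 (x) x 100 (y) mm, 0.25 to 0.5 kg. Origin: centre of underside. Low front wall, 30 mm high, outer face x = -65 mm; back wall 60 mm high, x = 65 mm, goes in first; sides (y = -50, 50 mm) 60 mm high. Starts on the plate up to 40 mm off the centre line, within 0.25 rad of square. Slides with friction, stops when the push stops
- parked_bin: a like grey bin, loose, parked at the end of the other lane; stays where it is. Origin and axes as for the other bin
- reel: solder reel, 55 mm across, 42 mm high, loose, standing in the other lane before the parked bin; stays. Origin at the centre of its underside
- insert_box: small yellow insert box, 28 x 40 x 21 mm, loose, lying in the mouth of the other lane before the reel; stays. Origin at the centre of its underside

How it is judged (in metres and radians):
On the way:
1. the bin stands in the mouth of the lane, between the rails (x of parts_bin in the frame of rack between -0.06 and 0.06 m and y of parts_bin in the frame of rack between -0.01 and 0.01 m), for 0.05 s.
At the end, for the whole second after the job is handed in: the bin stands flat on the plate at the end of the lane, its back wall within 8 mm of the end stop, within 10 mm of the lane's centre line and 0.1 rad of square, at rest and let go (x of parts_bin in the frame of rack between 0.137 and 0.15 m and y of parts_bin in the frame of rack between -0.01 and 0.01 m and height (world z) of parts_bin between 0.003 and 0.01 m and angle between the x axis of parts_bin and the x axis of rack, either way round below 0.1 rad and angle between parts_bin's own z axis and vertical below 0.05 rad and linear speed of parts_bin below 0.01 m/s); the robot touches nothing.
It fails at once if the bin touches a rail of its lane (contact force between parts_bin and rail_far above 0.3 N or contact force between parts_bin and rail_mid above 0.3 N).
It fails at once if the robot touches a rail of the lane (contact force between any of the fingers, the arm and rail_far above 0.3 N or contact force between any of the fingers, the arm and rail_mid above 0.3 N).
It fails at once if the bin is lifted (more than 10 mm) or tipped (more than 0.15 rad) (height (world z) of parts_bin above 0.016 m or angle between parts_bin's own z axis and vertical above 0.15 rad).
It fails at once if the parked bin, the solder reel or the little box is moved by more than 10 mm (distance of any of parked_bin, reel, insert_box from where it was at the start of the episode above 0.01 m).
It also fails if it takes over 72 s, if anything falls off the work surface, if the arm or the gripper's body presses on something with over 40 N, if the wrist force passes 120 N, or if a joint passes its speed limit or range.

## Robot

A 7-joint arm with a two-finger parallel gripper is mounted at the origin on a cart in front of the work surface, level with it; the furniture and walls round the work are solid. World frame = base frame: x ahead of the robot, y to its left, z up, the work surface at z = 0. Lengths are in mm, angles in rad, forces in N, time in s.
With the tool pointing down it reaches from about 425 to 925 mm from the base axis. Payload 6.8 kg.
Tool frame: the origin (TCP) lies at the very end of the fingers, on their centre line; the grasp point (between the pads) lies 19 mm behind it (grip_point_offset is the distance from the TCP to the grasp point, in mm); z points along the fingers, y is the line along which they close (so a half turn about z gives the same grasp; the last joint's range is limited). The gripper opens to 85 mm and grips with 20 to 120 N. Pads are 22 mm wide; open, the fingers measure 114 mm over their backs; the gripper's body (76 mm by 85 mm) begins 54 mm behind the grasp point. The pads swing forward as they close: fully open they stand 13 mm farther back than shut.
Start: joints at [-1.38, 0.477, 0.022, 1.555, -0.011, 1.109, -0.083], TCP at [198.698, 645.11, 211.208] pointing down, gripper open.
Joint ranges: [-2.96, 2.96], [-0.34, 2.1], [-1.41, 1.46], [0.24, 2.44], [-1.37, 4.51], [0.17, 1.92], [-2.96, 2.96]. Speed limits (rad/s): [2.39, 2.39, 3.14, 3.14, 3.14, 3.14, 3.14].

## Interface

Orientations are given as a rotation vector (axis times angle).
In Python, from plant import move_to, move_l, set_joints, grip, hold, ik, get_state, capture, get_calibration, IKError, sign_off, grip_point_offset gives the robot as it stands. Calls block until the motion is done:
- move_to(position, orientation): joint-space move of the TCP to a pose.
- move_l(position, attitude=None, speed=150, until_force=None): straight line of the TCP; attitude=None keeps the orientation; speed is the mean speed in mm/s. With until_force (N) it stops when the force on the tool has changed by that much, and returns True; else False.
- set_joints(angles): joint-space move.
- grip(opening): opening from 0.0 (shut) to 1.0 (fully open); the grip force is fixed at half the most; returns when the fingers have stopped.
- hold(seconds).
- ik(position, orientation): joint angles nearest the present ones, or None.
- get_state(): the state.
- capture(name): name is "side" or "top" or "wrist"; returns (picture, depth): 400x640x3 uint8, red, green, blue; 400x640 float32, mm along the optical axis (not along the pixel's ray), 0 where there is no reading.
- get_calibration(name): a dict with "K" (3x3 intrinsics, pixels), "extrinsics" (4x4, takes a point from world to camera coordinates). Camera axes: x right, y down, z forward; pixel columns grow to the right and rows downward; lengths in mm; the calibration is good to about 2 mm. A picture is of the moment at which its call begins: read the wrist's pose just before it. get_calibration takes no time and is no camera call; for the wrist camera it gives the pose at the moment of the call.
A pose or a line that the arm cannot do raises IKError and nothing moves.
- sign_off(): hands the job in; it is judged then, once.
The state is a dict: "t": time; "joint_positions": joint angles; "joint_vel": joint speeds; "joint_torque": joint torques, N m; "eef_pos": TCP position; "tool_rot": TCP orientation; "wrist_force": force on the tool from outside, world axes, zero at the start; "torque": the same for the moment, N m; "grip_width": opening from 0.0 (shut) to 1.0 (fully open); "finger_force": force on a finger pad.
Only numpy, scipy, OpenCV 4.12 (cv2) and the standard library are available. Lean on these libraries where they do the work, as an engineer would, in place of code of your own. Each camera call takes 0.05 s, during which the arm holds its last target. There are 200 camera calls.

## Working session

There is one attempt and no reset: what is moved stays moved. The work goes in short steps, each a Python script; the robot and the scene stay as the last script left them, time stands still between calls to the robot, and variables do not carry over. Pictures are saved under pics/ and viewed, at most 10 in all, crops included, and the job is handed in when it is done.

```bash
mkdir -p pics; ls
python3 - <<'E'
from plant import *
import cv2,numpy as np
for n in ("top","side"):
    p,d=capture(n); cv2.imwrite(f"pics/{n}0.png",p[:,:,::-1]); np.savez(f"{n}0.npz",p=p,d=d)
    c=get_calibration(n); print(n,np.round(c["K"],1).tolist(),np.round(c["extrinsics"],3).tolist())
s=get_state();print(s["t"],s["tool_rot"],s["grip_width"],s["wrist_force"])
E
```

```text
pics
top [[448.5, 0.0, 319.0], [0.0, 448.5, 194.8], [0.0, 0.0, 1.0]] [[0.01, -1.0, 0.021, 9.581], [-1.0, -0.011, -0.028, 523.006], [0.028, -0.021, -0.999, 884.32], [0.0, 0.0, 0.0, 1.0]]
side [[390.3, 0.0, 317.5], [0.0, 390.3, 197.2], [0.0, 0.0, 1.0]] [[-0.986, -0.165, -0.016, 507.906], [-0.094, 0.637, -0.765, 50.656], [0.137, -0.753, -0.644, 829.37], [0.0, 0.0, 0.0, 1.0]]
0.1 [-4.67600472e-01 -3.10648409e+00  2.63826979e-03] 1.0003341313801846 [ 0.46871111  1.21738025 -0.20488397]
```

View pics/top0.png

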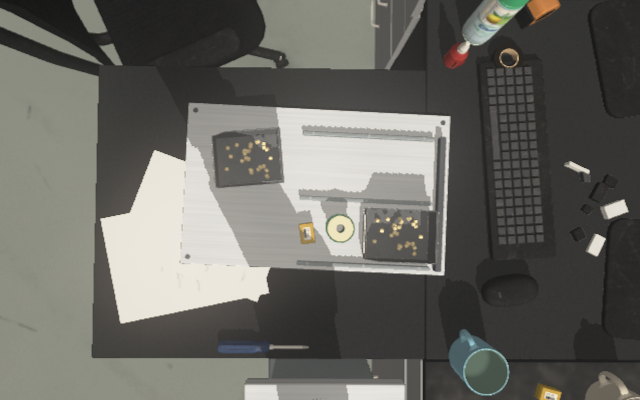

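View pics/side0.png

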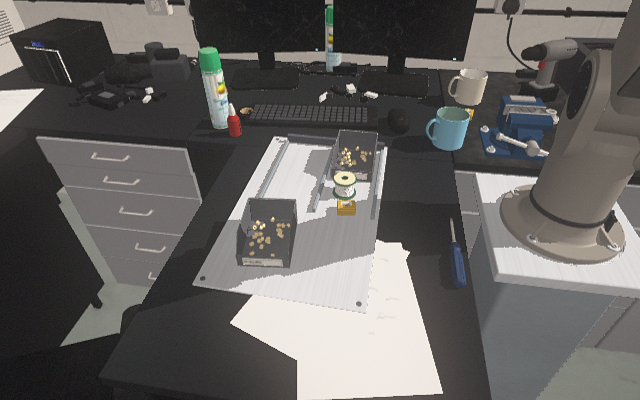

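```bash
cat > h.py <<'E'
from plant import *
import cv2,numpy as np
def ray(cal,uv,z):
    """pixels -> world points on the plane at height z"""
    E=cal["extrinsics"];R,t=E[:3,:3],E[:3,3];uv=np.atleast_2d(uv).astype(float)
    d=np.c_[uv,np.ones(len(uv))]@np.linalg.inv(cal["K"]).T@R; c=-R.T@t
    return c+d*((z-c[2])/d[:,2])[:,None]
def cloud(cal,d):
    v,u=np.mgrid[:d.shape[0],:d.shape[1]]
    P=np.stack([u*d,v*d,d],-1)@np.linalg.inv(cal["K"]).T
    E=cal["extrinsics"]; return (P-E[:3,3])@E[:3,:3]
E
python3 - <<'E'
from h import *
c=get_calibration("top");f=np.load("top0.npz");p,d=f["p"],f["d"]
W=cloud(c,d)
for n,(u,v) in dict(plate=(240,220),plateR=(280,250),bin_rim_up=(245,134),desk=(140,90),rail_far=(370,134),rail_mid=(340,195),stop=(440,190),wallL=(218,165),binfloor=(230,175)).items():
    print(n,W[v,u].round(1),W[v-3:v+4,u,2].round(0),p[v,u])
print(ray(c,[(190,103),(450,117),(444,274),(182,263)],6).round(1))
Z=W[:,:,2]; vis=np.clip((Z+10)*3,0,255).astype(np.uint8)[60:300,90:490]
b=p[60:300,90:490,::-1]
cv2.imwrite("pics/z0.png",cv2.resize(np.vstack([vis[:,:,None].repeat(3,2)[:, :]]),None,fx=2,fy=2,interpolation=0))
cv2.imwrite("pics/c0.png",cv2.resize(b,None,fx=2,fy=2))
E
```

```text
plate [471.2 171.    6.1] [7. 6. 7. 6. 8. 5. 5.] [165 161 155]
plateR [412.7  91.1   6.9] [6. 6. 7. 7. 6. 7. 6.] [164 161 155]
bin_rim_up [638.7 160.4  28.4] [59. 53. 41. 28. 20.  8.  9.] [83 82 79]
desk [ 7.289e+02  3.753e+02 -3.000e-01] [-0. -2.  2. -0. -0. -2.  0.] [57 56 54]
rail_far [643.9 -84.4  16.8] [ 9.  9.  4. 17. 19. 18. 18.] [149 150 146]
rail_mid [522.9 -26.8   6.6] [ 9.  7.  6.  7.  5. 20. 19.] [165 162 156]
stop [ 534.1 -220.3   29.7] [27. 29. 29. 30. 27. 29. 28.] [106 106 105]
wallL [579.5 215.6   8.9] [10.  8.  8.  9.  9. 12.  7.] [95 93 90]
binfloor [559.8 191.   12.2] [ 9. 11. 11. 12.  8. 10.  8.] [98 96 93]
[[ 702.8  273.7    6. ]
 [ 682.3 -247.     6. ]
 [ 367.7 -235.6    6. ]
 [ 385.5  283.6    6. ]]
```

View pics/z0.png

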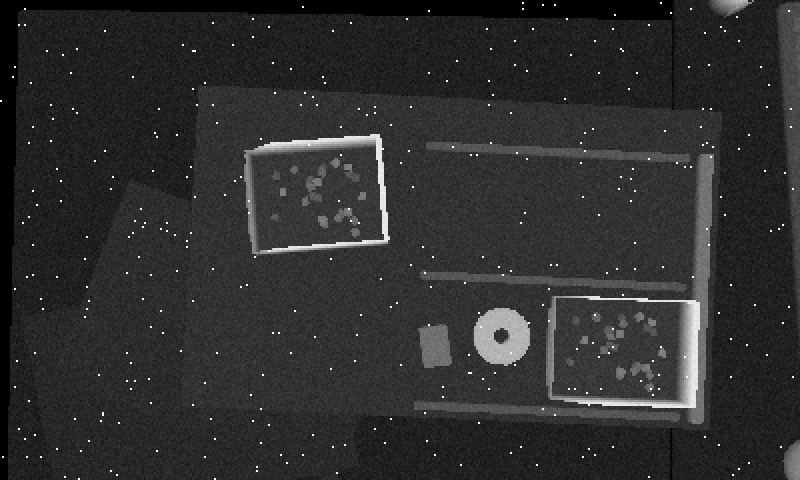

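View pics/c0.png

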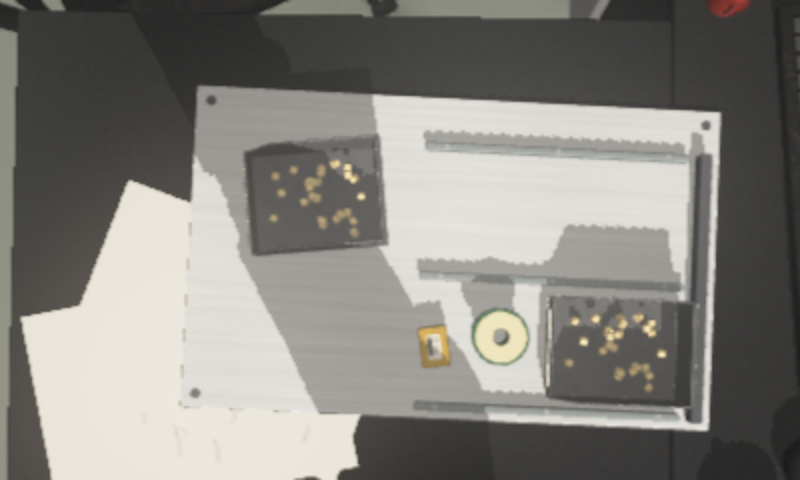

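```bash
cat >> h.py <<'E'
def line(P):
    vx,vy,x,y=cv2.fitLine(P[:,:2].astype(np.float32),cv2.DIST_HUBER,0,.01,.01).ravel(); return np.array([x,y]),np.array([vx,vy])
def rect(P,lo,hi):
    m=((P[:,:,2]>lo)&(P[:,:,2]<hi)).astype(np.uint8)
    n,l,s,_=cv2.connectedComponentsWithStats(m,connectivity=8)
    return cv2.minAreaRect(P[l==1+s[1:,4].argmax()][:,:2].astype(np.float32))
def bin_pose(rack,reg,z0=56):
    """bin in rack axes from the 'top' depth picture: rim points (66 mm high)"""
    p,d=capture("top");P=cloud(get_calibration("top"),cv2.medianBlur(d,3))
    u0,u1,v0,v1=reg;P=P[v0:v1,u0:u1].copy()
    P[:,:,:2]=(P[:,:,:2]-rack[:2])@R2(rack[2])
    (c,s,a)=rect(P,z0,74); a=(a+45)%90-45
    return np.array([*c,np.radians(a)]),s,p,P
def R2(a): return np.array([[np.cos(a),-np.sin(a)],[np.sin(a),np.cos(a)]])
E
python3 - <<'E'
from h import *
c=get_calibration("top");d=cv2.medianBlur(np.load("top0.npz")["d"],3);W=cloud(c,d)
def pick(u0,u1,v0,v1,lo,hi):
    P=W[v0:v1,u0:u1].reshape(-1,3);return P[(P[:,2]>lo)&(P[:,2]<hi)]
L=[]
for r in [(300,436,128,144),(297,436,193,207),(295,432,260,272)]:
    P=pick(*r,13,24);q,v=line(P);v*=-np.sign(v[1]);L.append((q,v));t=(P[:,:2]-q)@v
    print(len(P),q.round(1),np.degrees(np.arctan2(v[1],v[0])).round(2),"len",np.ptp(t).round(1),"z",P[:,2].mean().round(1))
a=np.mean([np.arctan2(v[1],v[0]) for q,v in L]);R=R2(a)
ys=[(q@R)[1] for q,v in L];print("rail spacing",np.diff(ys)," expect -128,-128; all y",ys)
P=pick(434,450,135,275,22,34);xs=P[:,:2]@R
x0=np.percentile(xs[:,0],[1,5,50,95,99]);print("stop x",x0,np.median(P[:,2]))
fr=[]
for r in [(300,436,128,144),(297,436,193,207),(295,432,260,272)]:
    t=np.sort((pick(*r,13,24)[:,:2]@R)[:,0]);fr.append((t[2],t[-3]))
print("rail ends",np.round(fr,1))
ox=np.mean([f[0] for f in fr])+60; oy=np.mean([ys[0]-64,ys[1]+64])
rack=np.r_[R@[ox,oy],a];np.save("rack.npy",rack);print("rack",rack, "stop rel",x0-ox)
pose,s,p,_=bin_pose(rack,(205,295,120,195));print("bin",pose,s)
pose,s,p,_=bin_pose(rack,(357,440,200,268));print("parked",pose,s)
cor=(ray(c,[(190,103),(450,117),(444,274),(182,263)],6)[:,:2]-rack[:2])@R;print(cor.round(0))
E
```

```text
562 [640.5 -81.3] -92.09 len 259.9 z 17.7
543 [513.1 -76.9] -92.08 len 261.4 z 17.9
564 [385.6 -72.8] -92.07 len 260.4 z 17.8
rail spacing [-127.46234 -127.56094]  expect -128,-128; all y [np.float32(643.02563), np.float32(515.5633), np.float32(388.00235)]
stop x [197.61586875 198.08177058 203.8945844  209.19562626 209.81010015] 28.311217071637
rail ends [[-69.7 186.7]
 [-71.3 188.5]
 [-69.3 188.2]]
rack [579.27806038 -10.97037349  -1.60710967] stop rel [207.68362545 208.14952728 213.96234109 219.26338296 219.87785685]
bin [-131.21430969   36.04440689   -0.62624846] (72.46969604492188, 144.7213134765625)
parked [ 193.52633667 -131.7137146    -0.29550728] (106.237548828125, 36.48676300048828)
[[-289.  113.]
 [ 232.  112.]
 [ 232. -203.]
 [-287. -204.]]
```

Run:
```python
s=open("h.py").read()
s=s.replace("P[l==1+s[1:,4].argmax()]","P[(s[l,4]>=6)&(l>0)]")
open("h.py","w").write(s)
import numpy as np
from h import *
r=np.load("rack.npy");r[:2]+=R2(r[2])@[-2.0,0];np.save("rack.npy",r);print(r)
for reg in [(205,295,120,195),(350,440,200,268)]:
    for z0 in (50,56,61):
        pose,s,p,P=bin_pose(r,reg,z0);print(z0,pose.round(3),np.round(s,1))
    m=P[:,:,2]>22; m&=P[:,:,2]<60; q=P[m];print(np.percentile(q[:,0],[1,5,50,95,99]))
```

```text
[579.3506711   -8.971692    -1.60710967]
50 [-1.52162e+02  7.57300e+00  1.33000e-01] [114.3 100.8]
56 [-1.48684e+02  8.12600e+00  1.31000e-01] [107.  100.8]
61 [-1.46206e+02  8.29800e+00  1.30000e-01] [102.1 100.3]
[-233.37265614 -230.29814606 -171.412114   -114.926689   -101.26783592]
50 [ 1.20960e+02 -1.27511e+02  5.00000e-03] [165.5 100.1]
56 [ 1.49081e+02 -1.27435e+02  5.00000e-03] [108.8 100.3]
61 [ 1.52468e+02 -1.27337e+02  5.00000e-03] [102.3 100.1]
[ 38.50614684  42.51220243 157.56901643 213.82524318 216.30140787]
```

```bash
cat >> h.py <<'E'
from scipy.spatial.transform import Rotation as Ro
rack=np.load("rack.npy")
def W3(x,y,z): return np.r_[R2(rack[2])@[x,y]+rack[:2],z]
def att(yaw):
    """tool down, its closing line (y) at angle yaw from the rack's x axis"""
    a=rack[2]+yaw; y=np.array([np.cos(a),np.sin(a),0]);z=np.array([0,0,-1.])
    return Ro.from_matrix(np.c_[np.cross(y,z),y,z]).as_rotvec()
def look(tag,reg=(205,295,120,195)):
    pose,s,p,P=bin_pose(rack,reg,61); x,y,a=pose; L=max(s[0],0)
    L=s[0] if abs(s[1]-100)<abs(s[0]-100) else s[1]
    o=L/2-65; st=get_state()
    print(tag,"bin",np.round([x+o*np.cos(a),y+o*np.sin(a),a],3),"size",np.round(s,1),"t",round(st["t"],1),"tcp",st["eef_pos"].round(1),"F",np.round(st["wrist_force"],1)); return p
E
python3 - <<'E'
from h import *
look("start")
for k in (0,np.pi):
    print(k,[None if (q:=ik(W3(x,y,z),att(k))) is None else np.round(q,2) for x,y,z in [(-160,95,110),(-160,60,12)]])
for k in (np.pi/2,-np.pi/2):
    print(k,[None if (q:=ik(W3(x,y,z),att(k))) is None else np.round(q,2) for x,y,z in [(-260,0,12),(60,0,12)]])
E
```

```text
start bin [-1.60001e+02  6.48200e+00  1.30000e-01] size [102.5 100.5] t 0.6 tcp [198.7 645.1 211.2] F [-0.4  0.4  0.1]
0 [array([-0.75,  0.71,  0.7 ,  1.62, -0.52,  1.  , -1.5 ]), array([-0.74,  0.78,  0.61,  1.75, -0.59,  0.81, -1.44])]
3.141592653589793 [array([-0.47,  0.62,  0.24,  1.6 , -0.17,  0.95,  1.37]), array([-0.45,  0.69,  0.18,  1.73, -0.17,  0.74,  1.35])]
1.5707963267948966 [array([-0.79,  0.69,  0.41,  1.8 , -0.39,  0.73, -0.21]), array([-0.35,  0.64,  0.48,  1.95, -0.46,  0.66,  0.39])]
-1.5707963267948966 [array([-0.33,  0.66, -0.23,  1.77,  0.21,  0.74,  2.43]), array([-0.78,  1.09,  1.26,  1.97, -1.21,  1.12, -2.14])]
```

Run:
```python
from h import *
A=att(0)
grip(0.75)
move_to(W3(-160,98,120),A)
move_l(W3(-160,98,13),speed=100)
print(move_l(W3(-160,66,13),speed=60),get_state()["wrist_force"])
p=look("pushed")
p,_=capture("side");cv2.imwrite("pics/s1.png",cv2.resize(p[120:320,180:440,::-1],None,fx=2.5,fy=2.5))
```

```text
False [ 0.41246877 -0.0548246   0.42467472]
pushed bin [-1.6094e+02  3.2180e+00  8.3000e-02] size [103.2 106.3] t 5.3 tcp [651.1 148.9  13. ] F [ 0.3 -0.5 -0.5]
```

View pics/s1.png

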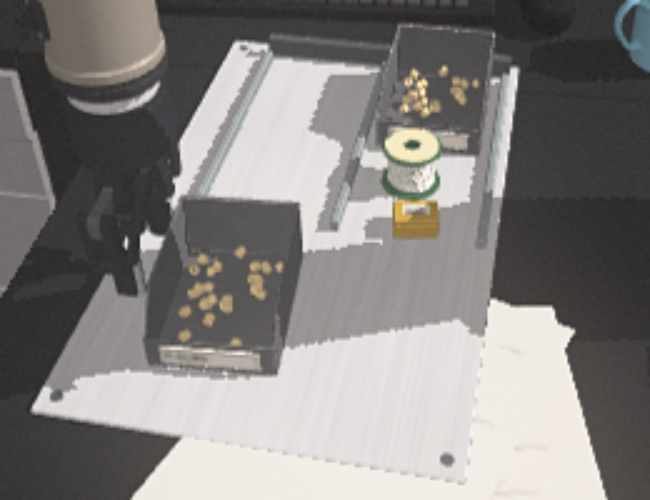

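The side view shows the open fingers at the bin's far side, around pixel (125,270) in the crop, with the back finger already turning it squarer. I'll continue, then back off for a clean look.

Run:
```python
from h import *
move_l(W3(-160,61.5,13),speed=40)
move_l(W3(-160,90,13),speed=100); move_l(W3(-160,110,150),speed=200)
look("clean")
```

```text
clean bin [-1.63268e+02 -2.47400e+00  5.20000e-02] size [104.4 100.7] t 7.0 tcp [693.6 147.1 148.1] F [ 0.7 -0.9  0.1]
```

Run:
```python
from h import *
A=att(0)
move_to(W3(-170,-95,150),A)
look("check")
move_l(W3(-170,-90,13),speed=150)
move_l(W3(-170,-75,13),speed=100); move_l(W3(-170,-61.5,13),speed=40)
move_l(W3(-170,-90,13),speed=100); move_l(W3(-170,-110,150),speed=200)
look("clean")
```

```text
check bin [-1.6332e+02 -2.5590e+00  5.0000e-02] size [ 97.7 101. ] t 7.8 tcp [492.5 164.5 150.4] F [0.5 0.1 0.6]
clean bin [-1.61695e+02  2.26700e+00  4.70000e-02] size [104.   99.4] t 11.0 tcp [475.  164.7 149. ] F [ 0.1  0.9 -0.2]
```

Run:
```python
from h import *
M=Ro.from_rotvec(get_state()["tool_rot"]).as_matrix()
print("tool y vs rack x",np.arctan2(M[1,1],M[0,1])-rack[2],"tilt",M[:,2])
pose,s,p,P=bin_pose(rack,(205,295,120,195),61)
print(pose,s)
q=P.reshape(-1,3);q=q[(q[:,2]>61)&(q[:,2]<72)]
for n,m in dict(far=(q[:,1]>40)&(q[:,0]<-110),near=(q[:,1]<-36)&(q[:,0]<-110),back=(q[:,0]>-112)&(abs(q[:,1])<40)).items():
    c,v=line(q[m]); print(n,m.sum(),c.round(1),(np.arctan(v[1]/v[0]) if n!="back" else -np.arctan(v[0]/v[1])).round(3), "extent",q[m].min(0).round(1),q[m].max(0).round(1))
cv2.imwrite("pics/t2.png",cv2.resize(p[90:290,180:460,::-1],None,fx=2.8,fy=2.8))
```

```text
tool y vs rack x 9.4016296147581e-05 tilt [-0.00143181 -0.0010738  -0.9999984 ]
[-1.49580994e+02  2.74338913e+00  4.48617017e-02] (105.85042572021484, 99.34715270996094)
far 74 [-136.3   51.9] 0.032 extent [-183.4   49.1   61.1] [-110.4   54.1   67.6]
near 36 [-184.7  -47.4] 0.02 extent [-200.3  -49.1   62.4] [-168.4  -45.9   65.9]
back 129 [-98.4   0.1] 0.048 extent [-102.3  -38.8   61.3] [-95.   39.5  67.5]
```

View pics/t2.png

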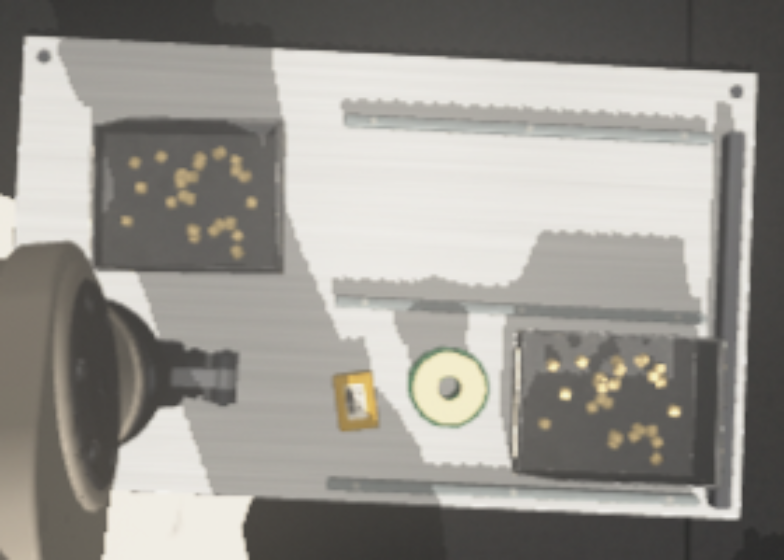

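Top view: the bin (crop 95–283, 120–270) stands almost square; the reel, box and parked bin are untouched. I'll start the push from the front a little to let the two fingertips square it.

Run:
```python
from h import *
B=att(np.pi/2)
grip(0.6)
move_to(W3(-268,2,120),B)
look("hand aside")
move_l(W3(-268,2,13),speed=150)
print(move_l(W3(-225,2,13),speed=40))
look("after")
M=Ro.from_rotvec(get_state()["tool_rot"]).as_matrix();print(np.arctan2(M[1,1],M[0,1])-rack[2]-np.pi/2)
```

```text
hand aside bin [-1.6166e+02  2.1930e+00  4.6000e-02] size [106.1  99.3] t 12.6 tcp [590.8 258.4 120. ] F [-0.1 -0.7  1. ]
False
after bin [-1.61574e+02  2.14000e+00  4.20000e-02] size [103.6  99.5] t 14.8 tcp [589.5 216.3  13. ] F [-0.3 -0.1  0.3]
0.0005678062490308555
```

Run:
```python
from h import *
p,d=capture("side");a=cv2.resize(p[130:300,190:390,::-1],None,fx=2,fy=2)
q,d=capture("top");b=cv2.resize(q[100:270,170:370,::-1],None,fx=2,fy=2)
cv2.imwrite("pics/m3.png",np.hstack([a,b]))
c=get_calibration("top");R=R2(rack[2])
for z in (6,36): print(z,((ray(c,[(213.5,160)],z)[:,:2]-rack[:2])@R).round(1))
```

```text
6 [[-234.4    1.8]]
36 [[-227.9   -1.1]]
```

View pics/m3.png

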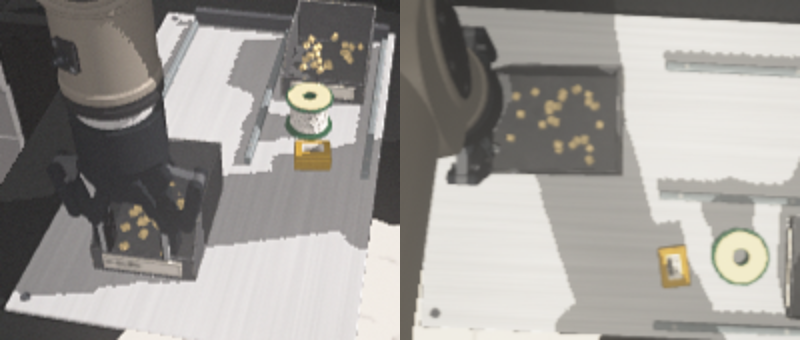

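Run:
```python
from h import *
p,d=capture("side");P=cloud(get_calibration("side"),cv2.medianBlur(d,3))
P[:,:,:2]=(P[:,:,:2]-rack[:2])@R2(rack[2])
for u in (243,281):
    print(u,[(v,*P[v,u].round(0).astype(int)) for v in range(222,270,3)])
m=(P[:,:,0]>-275)&(P[:,:,0]<-180)&(abs(P[:,:,1])<46)&(P[:,:,2]>45)&(P[:,:,2]<75)
print(np.percentile(P[m],[1,50,99],axis=0).round(0))
```

```text
243 [(222, np.int64(-244), np.int64(11), np.int64(134)), (225, np.int64(-245), np.int64(12), np.int64(128)), (228, np.int64(-242), np.int64(14), np.int64(117)), (231, np.int64(-238), np.int64(17), np.int64(106)), (234, np.int64(-221), np.int64(28), np.int64(79)), (237, np.int64(-224), np.int64(27), np.int64(75)), (240, np.int64(-228), np.int64(26), np.int64(72)), (243, np.int64(-231), np.int64(25), np.int64(67)), (246, np.int64(-233), np.int64(26), np.int64(61)), (249, np.int64(-235), np.int64(26), np.int64(55)), (252, np.int64(-236), np.int64(27), np.int64(48)), (255, np.int64(-236), np.int64(28), np.int64(40)), (258, np.int64(-234), np.int64(30), np.int64(28)), (261, np.int64(-235), np.int64(31), np.int64(21)), (264, np.int64(-232), np.int64(34), np.int64(8)), (267, np.int64(-236), np.int64(33), np.int64(4))]
281 [(222, np.int64(-229), np.int64(-50), np.int64(131)), (225, np.int64(-232), np.int64(-50), np.int64(126)), (228, np.int64(-238), np.int64(-52), np.int64(125)), (231, np.int64(-148), np.int64(-19), np.int64(24)), (234, np.int64(-236), np.int64(-50), np.int64(109)), (237, np.int64(-236), np.int64(-50), np.int64(102)), (240, np.int64(-238), np.int64(-50), np.int64(96)), (243, np.int64(-237), np.int64(-49), np.int64(88)), (246, np.int64(-217), np.int64(-41), np.int64(58)), (249, np.int64(-182), np.int64(-27), np.int64(8)), (252, np.int64(-189), np.int64(-29), np.int64(8)), (255, np.int64(-195), np.int64(-31), np.int64(7)), (258, np.int64(-203), np.int64(-33), np.int64(6)), (261, np.int64(-229), np.int64(-42), np.int64(30)), (264, np.int64(-230), np.int64(-42), np.int64(22)), (267, np.int64(-229), np.int64(-41), np.int64(13))]
[[-237.  -41.   45.]
 [-232.   25.   59.]
 [-215.   39.   75.]]
```

Run:
```python
from h import *
p,d=capture("side");P=cloud(get_calibration("side"),cv2.medianBlur(d,3))
P[:,:,:2]=(P[:,:,:2]-rack[:2])@R2(rack[2])
a=cv2.resize(p[200:280,225:305,::-1],None,fx=7,fy=7,interpolation=cv2.INTER_CUBIC)
a=np.clip(a.astype(float)*1.8,0,255).astype(np.uint8);cv2.imwrite("pics/m4.png",a)
for u in range(232,292,4):
    print(u,' '.join(f"{v}:{P[v,u,0]:.0f},{P[v,u,1]:.0f},{P[v,u,2]:.0f}" for v in range(240,268,3)))
```

```text
232 240:-172,80,3 243:-182,76,5 246:-189,73,5 249:-196,71,4 252:-204,67,4 255:-212,64,5 258:-218,62,4 261:-226,59,4 264:-233,56,4 267:-239,54,3
236 240:-238,34,80 243:-231,39,64 246:-220,47,43 249:-222,47,36 252:-226,46,33 255:-231,45,30 258:-232,46,22 261:-231,47,13 264:-232,48,5 267:-239,46,5
240 240:-235,28,78 243:-236,29,71 246:-236,30,63 249:-236,31,55 252:-233,34,43 255:-231,36,32 258:-234,36,27 261:-231,39,15 264:-232,40,6 267:-237,38,4
244 240:-225,26,69 243:-228,25,64 246:-229,26,57 249:-231,26,51 252:-234,26,45 255:-233,27,37 258:-234,28,29 261:-234,29,20 264:-231,32,8 267:-236,31,5
248 240:-170,46,8 243:-178,43,8 246:-186,40,9 249:-195,37,10 252:-200,35,6 255:-230,21,34 258:-232,21,28 261:-234,21,22 264:-234,22,13 267:-235,23,5
252 240:-168,38,7 243:-189,29,22 246:-184,33,7 249:-190,30,6 252:-206,24,15 255:-211,23,12 258:-232,13,30 261:-234,13,24 264:-233,15,14 267:-233,16,5
256 240:-166,30,7 243:-173,28,6 246:-181,25,6 249:-189,22,7 252:-197,20,7 255:-204,17,7 258:-231,5,30 261:-234,5,25 264:-233,6,16 267:-231,9,4
260 240:-175,17,18 243:-175,19,9 246:-199,9,28 249:-190,14
[... 498 characters left out ...]
8,43 261:-231,-25,29 264:-233,-25,22 267:-232,-24,13
276 240:-231,-38,87 243:-234,-39,83 246:-235,-38,76 249:-232,-36,65 252:-232,-36,56 255:-232,-35,48 258:-231,-34,39 261:-231,-33,30 264:-233,-33,24 267:-232,-32,14
280 240:-236,-47,94 243:-237,-47,88 246:-223,-41,64 249:-219,-39,51 252:-189,-27,8 255:-196,-29,7 258:-203,-31,7 261:-230,-40,30 264:-231,-40,23 267:-231,-39,15
284 240:-237,-55,96 243:-238,-55,90 246:-237,-54,81 249:-179,-32,6 252:-186,-34,6 255:-195,-37,7 258:-201,-38,6 261:-229,-48,31 264:-228,-47,22 267:-229,-46,14
288 240:-203,-51,61 243:-202,-50,51 246:-204,-50,46 249:-212,-52,46 252:-214,-52,40 255:-216,-52,34 258:-217,-52,27 261:-220,-53,23 264:-221,-52,14 267:-223,-52,8
```

View pics/m4.png

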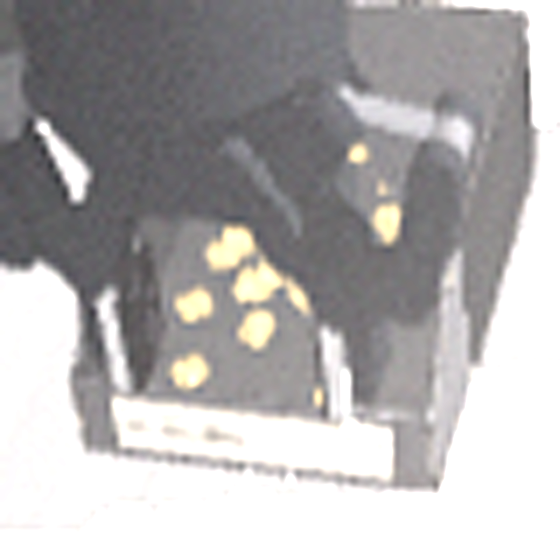

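The fingertips end just above the front wall (crop rows ~400–415), so at this opening they really hang about 25 mm above the nominal TCP and missed the 30 mm wall. I'll back out and touch down gently on the plate to measure this offset.

Run:
```python
from h import *
move_l(W3(-225,2,25),speed=80)
move_l(W3(-268,2,25),speed=120)
s=get_state();print(s["grip_width"],s["t"])
move_l(W3(-268,2,8),speed=100)
try: print(move_l(W3(-268,2,-22),speed=25,until_force=4))
except IKError as e: print("ik",e)
s=get_state();print(s["eef_pos"],s["wrist_force"],s["t"])
```

```text
0.6000750378025077 15.7917
True
[590.93675729 258.74447287 -17.18912581] [-1.01698502 -0.62226101  6.05082524] 17.0417
```

Run:
```python
from h import *
move_l(W3(-268,0,-9),speed=60)
move_l(W3(-218,0,-9),speed=40)
look("pushed")
move_l(W3(-240,0,-9),speed=80);look("back off")
```

```text
pushed bin [-1.33536e+02 -2.44300e+00 -5.40000e-02] size [112.9 150.6] t 18.8 tcp [587.3 208.8  -9. ] F [-0.2  1.2  0.5]
back off bin [-1.37686e+02  5.23000e+00  4.70000e-02] size [164.1 114.6] t 19.3 tcp [587.9 230.9  -9.2] F [ 0.2 -0.3  0.3]
```

```bash
cat >> h.py <<'E'
def look2(tag,xg):
    """bin pose from the rear half of the rim, xg = guess of the bin's x"""
    p,d=capture("top");P=cloud(get_calibration("top"),cv2.medianBlur(d,3))
    P[:,:,:2]=(P[:,:,:2]-rack[:2])@R2(rack[2])
    q=P[(P[:,:,2]>61)&(P[:,:,2]<72)&(P[:,:,0]>xg-5)&(P[:,:,0]<xg+80)&(abs(P[:,:,1])<70)]
    cb=np.percentile(q[:,0],97)
    f=q[(q[:,1]>25)&(q[:,0]<cb-12)];n=q[(q[:,1]<-25)&(q[:,0]<cb-12)];b=q[(q[:,0]>cb-9)&(abs(q[:,1])<38)]
    an=[];
    for k,s in enumerate((f,n,b)):
        if len(s)<8: an.append(np.nan);continue
        c,v=line(s);an.append(np.arctan(v[1]/v[0]) if k<2 else -np.arctan(v[0]/v[1]))
    (c,s,a)=cv2.minAreaRect(q[:,:2].astype(np.float32));a=np.radians((a+45)%90-45)
    if abs(s[1]-100)<abs(s[0]-100): s=s[::-1]
    L=s[1]; o=L/2-65;st=get_state()
    print(tag,"bin",np.round([c[0]+o*np.cos(a),c[1]+o*np.sin(a),a],3),"size",np.round(s,1),"angles f,n,b",np.round(an,3),[len(f),len(n),len(b)],"t",round(st["t"],1),"tcp x,y",((st["eef_pos"][:2]-rack[:2])@R2(rack[2])).round(1),"F",np.round(st["wrist_force"],1));return p
E
python3 - <<'E'
from h import *
look2("now",-138)
E
```

```text
now bin [-1.35323e+02  9.84000e-01  1.00000e-03] size [100.3  71.7] angles f,n,b [-0.024 -0.042  0.001] [36, 14, 118] t 19.3 tcp x,y [-2.396e+02 -1.000e-01] F [ 0.3 -0.5 -0. ]
```

Run:
```python
from h import *
y=0.5
move_l(W3(-222,y,-5),speed=60)
for x in (-190,-160,-130):
    move_l(W3(x,y,-5),speed=35); look2("push",x+83)
```

```text
push bin [-1.08067e+02  1.38800e+00 -6.00000e-03] size [100.3  67.6] angles f,n,b [-0.017 -0.015  0.005] [46, 20, 112] t 20.9 tcp x,y [-189.8    0.5] F [-0.3  0.4  0.5]
push bin [-7.7974e+01  1.3900e+00 -3.0000e-03] size [100.5  64.7] angles f,n,b [-0.024 -0.021  0.01 ] [38, 26, 114] t 21.9 tcp x,y [-159.7    0.5] F [0.8 0.6 0.6]
push bin [-4.7945e+01  1.3270e+00 -2.0000e-03] size [100.4  67.8] angles f,n,b [ 0.018 -0.029  0.008] [35, 20, 121] t 23.0 tcp x,y [-129.8    0.5] F [ 0.4 -0.3  0.6]
```

Run:
```python
from h import *
y=0.5
for x in (-80,-30,20):
    move_l(W3(x,y,-5),speed=40); look2("push",x+83)
move_l(W3(45,y,-5),speed=35); look2("near",128)
hit=move_l(W3(68,y,-5),speed=15,until_force=4);print(hit)
p=look2("end",143);cv2.imwrite("pics/e5.png",cv2.resize(p[90:290,180:460,::-1],None,fx=2.8,fy=2.8))
```

```text
push bin [1.773 0.869 0.007] size [100.3  66.4] angles f,n,b [-0.024 -0.007 -0.008] [46, 26, 120] t 24.5 tcp x,y [-79.8   0.5] F [0.4 0.2 0.7]
push bin [ 5.2103e+01  8.0500e-01 -2.0000e-02] size [102.4  65.4] angles f,n,b [-0.024  0.019  0.008] [36, 17, 123] t 25.9 tcp x,y [-29.8   0.5] F [ 0.1  0.5 -0.3]
push bin [ 1.02326e+02  1.91700e+00 -3.60000e-02] size [102.   32.5] angles f,n,b [ 0.011    nan -0.009] [11, 3, 142] t 27.4 tcp x,y [20.2  0.4] F [-0.5  0.1 -0.4]
near bin [ 1.2881e+02  3.1990e+00 -5.5000e-02] size [101.2  17.2] angles f,n,b [nan nan -0.] [3, 2, 134] t 28.3 tcp x,y [45.3  0.5] F [ 0.6  0.  -0.8]
True
end bin [ 1.47978e+02 -1.86430e+01  1.00000e-03] size [59.6  7.4] angles f,n,b [   nan    nan -0.033] [0, 0, 83] t 29.7 tcp x,y [66.7 -0.2] F [0.1 1.1 0.4]
```

View pics/e5.png

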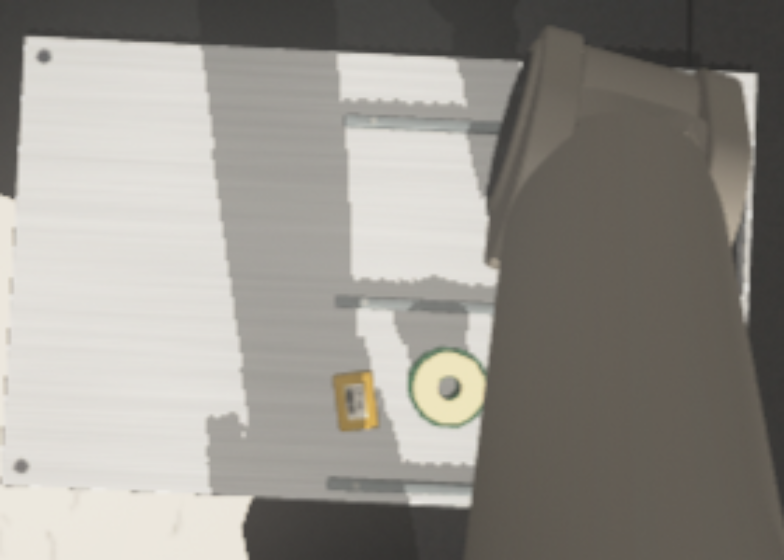

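The arm hides the bin here; the reel and the box look unmoved. The force stop came where the end stop should be, so I'll back off, clear the view and check.

Run:
```python
from h import *
move_l(W3(20,0.5,-5),speed=60); move_l(W3(-40,0.5,150),speed=200); move_l(W3(-240,0.5,180),speed=250)
p=look2("final",145)
_,s,_,_=bin_pose(rack,(350,450,200,268),61);print("parked",_[:0] if 0 else bin_pose(rack,(350,440,200,268),61)[:2])
cv2.imwrite("pics/f6.png",cv2.resize(p[90:290,180:460,::-1],None,fx=2.8,fy=2.8))
```

```text
final bin [1.48734e+02 2.55000e-01 2.00000e-02] size [100.6  61.9] angles f,n,b [ 0.03  -0.014  0.002] [39, 22, 142] t 32.6 tcp x,y [-237.1    0.8] F [ 0.9  0.  -0.1]
parked (array([ 1.52299103e+02, -1.27356155e+02,  5.86747703e-03]), (102.17996978759766, 100.21722412109375))
```

View pics/f6.png

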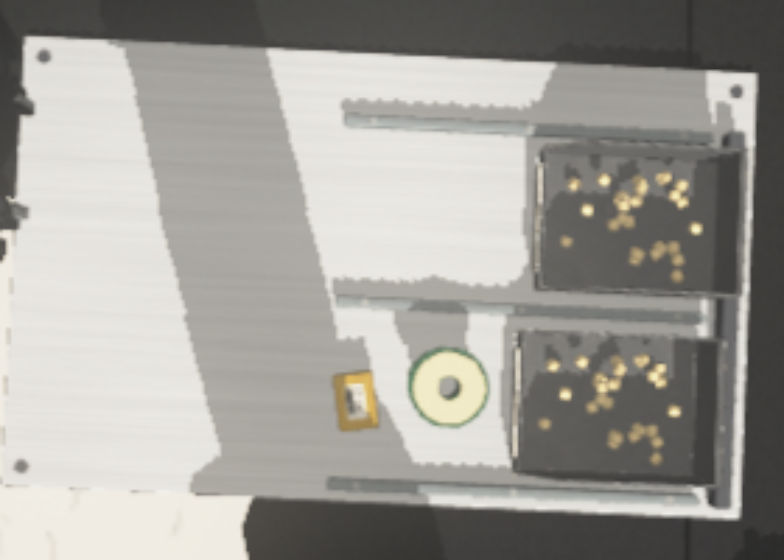

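The bin stands square at the end stop (crop 535–740, 148–295). It is clear of both rails, and the parked bin, reel and box are where they started.

Run:
```python
from plant import *
print(sign_off())
```

```text
the job is handed in; nothing more can be done
None
```

The bin is pushed down the lane to the end stop and let go, measured 0.3 mm off the centre line and within 0.02 rad of square; the job is handed in at about 33 s, with no verdict returned.

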